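# Set out the watchmaker's bench around a covered movement

## Robot

A 6-joint arm with a two-finger parallel gripper is mounted at the origin on the work surface. World frame = base frame: x ahead of the robot, y to its left, z up, the work surface at z = 0. Lengths are in m, angles in rad, forces in N, time in s.
With the tool pointing down it reaches from about 0.325 to 0.775 m from the base axis. Payload 5.5 kg.
Tool frame: the origin (TCP) lies between the finger pads; the fingertips stand 19 mm ahead of it and the grasp point (between the pads) is the TCP; z points along the fingers, y is the line along which they close (so a half turn about z gives the same grasp; the last joint's range is limited). The gripper opens to 88 mm and grips with 3 to 60 N. Pads are 20 mm wide; open, the fingers measure 115 mm over their backs; the gripper's body (75 mm by 178 mm) begins 61 mm behind the grasp point.
Start: joints at [-1.286, 0.091, 1.231, -0, 1.82, -0.057], TCP at [0.201, -0.565, 0.242] pointing down, gripper open.
Joint ranges: [-2.87, 2.87], [-0.86, 2.18], [0.17, 2.46], [-1.51, 4.65], [0.06, 2.69], [-2.65, 2.65]. Speed limits (rad/s): [2.57, 2.57, 3.01, 3.14, 3.14, 3.14].

## Interface

Orientations are given as a unit quaternion [x, y, z, w].
In Python, from workcell import readout, optics, robot gives the robot as it stands. The module is installed in compiled form; this text tells all that it offers.
- The arm moves only by the shell command python3 -m handwheel 'ROWS' [FORCE]. ROWS is JSON, a list of rows, each an object of numbers: "tx", "ty", "tz": the shift along the world's x, y, z as a fraction of full scale; "ax", "ay", "az": the turn, a rotation vector about the world's x, y, z as a fraction of full scale; "grip": the opening, from 0 (shut) to 1 (fully open). In form: [{"tx": .., "ty": .., "tz": .., "ax": .., "ay": .., "az": .., "grip": ..}, ...]. A call has 1 to 8 rows; each row is the pose to reach, as a shift and turn from the pose commanded when the call began; what a row does not reach only later rows make up. Full scale, the value 1, is 800 mm for a shift and pi/2 rad for a turn. A row lasts 1/8 s, in which the tool goes at most 62.5 mm and 10.7 degrees, less where a joint would pass 70% of its speed; a pose out of reach is approached as far as the arm can. A call with a number of a shift or a turn outside -1 to 1 is refused whole. A call with a gripper value outside its range is refused whole. The fingers move at their own pace and stop on an object; FORCE is the grip in N (left out, the last holds). Time passes only in rows, so rows that repeat a pose let the fingers close. It gives the time, the measured TCP pose, the force, the opening and the grip force at its end, in the units of the state.
- readout.observe(): the state, without advancing time (a new reading comes with each control period).
- optics.capture(name): name is "side" or "top" or "wrist"; returns the picture (480x640x3 uint8, red, green, blue); there is no depth.
- optics.get_calibration(name): a dict with "K" (3x3 intrinsics, pixels), "rvec" (rotation vector, rad) and "tvec" (3), from world to camera coordinates, as OpenCV has them. Camera axes: x right, y down, z forward; pixel columns grow to the right and rows downward; lengths in m; the calibration is good to about 2 mm. A picture is of the moment at which its call begins: read the wrist's pose just before it. get_calibration takes no time and is no camera call; for the wrist camera it gives the pose at the moment of the call.
- robot.finish_job(): hands the job in; it is judged then, once.
The state is a dict: "time_s": time; "joints": joint angles; "joint_velocities": joint speeds; "joint_efforts": joint torques, N m; "ee_pos": TCP position; "ee_rot": TCP orientation; "ft_force": force on the tool from outside, world axes, zero at the start; "torque": the same for the moment, N m; "width": finger opening in m; "grip_force": force on a finger pad.
Only numpy, scipy, OpenCV 4.12 (cv2) and the standard library are available. Lean on these libraries where they do the work, as an engineer would, in place of code of your own. Each camera call takes 0.05 s, during which the arm holds its last target. There are 200 camera calls.

## Task

Set the bare watch movement, gears up, in the middle of the round work block and put the clear dust cover over it, so that the cover's rim stands flat on the bench around the block. Stand the tall eye loupe midway between the work block and the round screwdriver stand, and the short eye loupe midway between the work block and the oil-cup rack, each upright and in line with the block and its neighbour. Leave the aluminium tin and the oil bottle where they are.

Things in the scene. Friction and masses are not known exactly. Their poses are not given: they have to be found in the camera images.
- block: Work block, fixed to the bench: a plain round wooden cylinder with a pale wooden top, 48 mm diameter, 20 mm high. Origin at the centre of its underside, on the bench (z = 0). The screwdriver stand and the oil-cup rack always stand on opposite sides of it, centres 260 mm from its centre, along its own y axis (either may be on the +y side), so all three centres are in one straight line.
- stand: Screwdriver stand, fixed: a round black and aluminium base, 80 mm diameter, with seven upright watchmaker's screwdrivers in a ring, 87 mm high over all. Origin at the centre of its underside, on the bench.
- oilrack: Oil-cup rack, fixed: a low dark steel bar, 45 x 110 mm in plan (long along its own y), with a row of four small round lidded oil cups, 31 mm high over all. Origin at the centre of its underside, on the bench.
- movement_center (a point): Watch movement in its steel holder ring: a flat disc of 38 mm diameter with a brass top plate showing three small gears. The solid disc is 13 mm thick, the gears reach 15.5 mm. This point is on its axis, 7 mm above its underside; z points up. 35 to 70 g. Loose, starts flat on the bench; grip it by its rim from above.
- cover_center (a point): Dust cover: a clear plastic cup (it can look pale grey and cloudy) turned upside down, open below, 74 mm outside diameter, wall 3 mm (68 mm inside), 48 mm high to its flat top and 44 mm deep inside, with a black upright round knob in the middle of the top: 16 mm diameter, 26 mm tall (so 74 mm high over all). This point is on its axis, 37 mm above the rim it stands on; the knob's middle is 24 mm higher. z points up. About 80 g. Loose; grip it by the knob from above.
- tall_center (a point): Tall eye loupe: a black upright tube of 30 mm diameter with an aluminium ring round its top, on a flared black foot of 50 mm diameter (the flare ends 18 mm up); 72 mm high. This point is on its axis, 36 mm above its underside; z points up. 35 to 70 g. Loose.
- short_center (a point): Short eye loupe: a black drum of 44 mm diameter with a thin aluminium band and a glass top, on a foot 54 mm wide and 6 mm high; 32 mm high. This point is on its axis, 16 mm above its underside; z points up. 35 to 70 g. Loose.
- tin_center (a point): Closed round plain aluminium tin, 62 mm diameter, 20 mm high, standing among the loose things. This point is at its centre, 10 mm up. To be left alone.
- bottle_center (a point): Small amber oil bottle with a black cap, 30 mm diameter, 50 mm high, standing on the far side of the work block. This point is at its centre, 25 mm up. To be left alone.
Not all that is in view belongs to the job. What is shaped like the part that bears movement_center but red or turquoise is not meant.

How it is judged:
By the outcome, as a careful person would: the job done as asked, in the order asked, and still so for the second after the job is handed in, with the robot touching nothing.
It also fails if it takes over 102 s, if anything falls off the work surface, if the arm or the gripper's body presses on something with over 40 N, if the wrist force passes 120 N, or if a joint passes its speed limit or range.

## Working session

There is one attempt and no reset: what is moved stays moved. The work goes in short steps, Python scripts to look and compute and a shell command to move; the robot and the scene stay as the last step left them, time stands still between calls to the robot, and variables do not carry over. Pictures are saved under pics/ and viewed, at most 14 in all, crops included, and the job is handed in when it is done.

```bash
mkdir -p pics; cat > h.py <<'E'
import numpy as np, cv2
from workcell import readout, optics, robot
def cap(n,f):
    c=optics.get_calibration(n); im=optics.capture(n); cv2.imwrite('pics/'+f+'.png',im[:,:,::-1]); np.savez('pics/'+f+'.npz',**{k:np.array(c[k]) for k in('K','rvec','tvec')}); return im
def ray(f,u,v,z):
    c=np.load('pics/'+f+'.npz'); R=cv2.Rodrigues(c['rvec'])[0]; t=c['tvec'].ravel()
    C=-R.T@t; d=R.T@np.linalg.inv(c['K'])@np.array([u,v,1.]); return C+d*(z-C[2])/d[2]
def proj(f,p):
    c=np.load('pics/'+f+'.npz'); return cv2.projectPoints(np.array([p],float),c['rvec'],c['tvec'],c['K'],None)[0].ravel()
E
python3 - <<'E'
from h import *
for n in('top','side'):
    cap(n,n+'0'); c=np.load(f'pics/{n}0.npz'); R=cv2.Rodrigues(c['rvec'])[0]; print(n,-R.T@c['tvec'].ravel())
print(readout.observe())
E
```

```text
top [ 0.32995491 -0.01223233  0.98551313]
side [0.21734578 0.92067108 0.70858747]
{'time_s': 0.1, 'joints': array([-1.28568338e+00,  9.18148564e-02,  1.23174221e+00,  2.48531125e-05,
        1.81977489e+00, -5.66896289e-02]), 'joint_velocities': array([ 0.00025624, -0.0014434 , -0.00151556, -0.00113969, -0.0007468 ,
       -0.00078619]), 'joint_efforts': array([ 4.01448066e-03, -4.47856987e+01, -4.07570887e+01,  7.01809698e-02,
        2.84252933e-02, -9.93156686e-05]), 'ee_pos': array([ 0.20106231, -0.56507909,  0.24061431]), 'ee_rot': array([ 9.85430993e-01,  1.70073521e-01, -8.71409377e-05, -8.65358008e-04]), 'ft_force': array([-0.43243549, -0.55268484, -0.30310034]), 'torque': array([-0.03554081,  0.03909558, -0.00956073]), 'grip_force': 0.0, 'width': 0.08783522070063661}
```

View pics/top0.png

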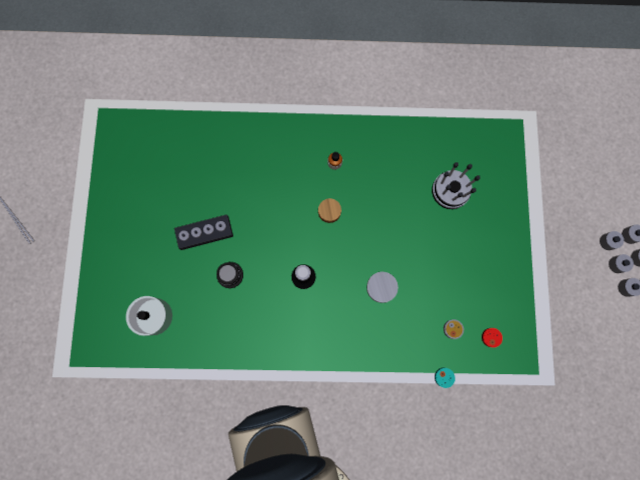

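View pics/side0.png

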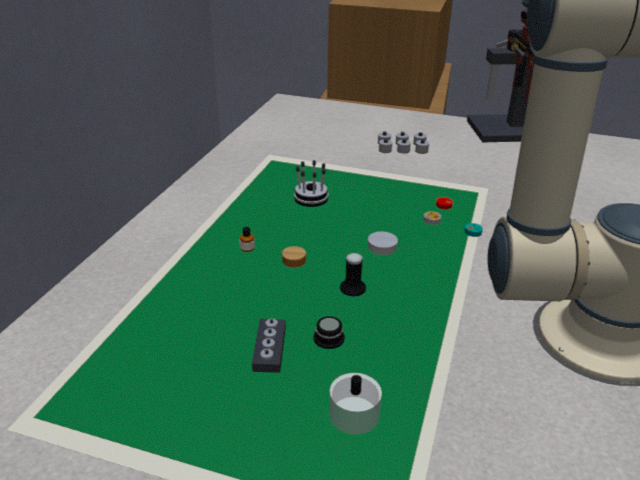

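Top view: block (330,210), stand (452,188), rack (204,232), short loupe (230,275), tall loupe (303,276), tin (382,287), cover (148,316), bottle (335,160). Movement candidates: brass (454,329), red (492,337), turquoise (445,377). The brass one in the steel ring fits, and I'll confirm it in a crop.

```bash
python3 - <<'E'
from h import *
im=cv2.imread('pics/top0.png'); hsv=cv2.cvtColor(im,cv2.COLOR_BGR2HSV)
g=((hsv[:,:,0]>50)&(hsv[:,:,0]<80)&(hsv[:,:,1]>120)).astype(np.uint8)
m=(1-g)*255; m[:110]=0; m[368:]=0; m[:,:85]=0; m[:,528:]=0
n,l,s,c=cv2.connectedComponentsWithStats(m)
for i in range(1,n):
    if s[i,4]>60:
        cn=max(cv2.findContours((l==i).astype(np.uint8),0,2)[0],key=len); (x,y),r=cv2.minEnclosingCircle(cn)
        print(s[i],c[i].round(1),(round(x,1),round(y,1),round(r,1)),'z0',ray('top0',*c[i],0)[:2].round(4),'z20',ray('top0',*c[i],.02)[:2].round(4))
# wood top of block
w=((hsv[:,:,0]>8)&(hsv[:,:,0]<25)&(hsv[:,:,1]>100)).astype(np.uint8);
n,l,s,c=cv2.connectedComponentsWithStats(w)
for i in range(1,n):
    if s[i,4]>40: print('wood',s[i],c[i],ray('top0',*c[i],.018))
cv2.imwrite('pics/crop1.png',cv2.resize(im[300:395,400:520],None,fx=5,fy=5,interpolation=cv2.INTER_CUBIC))
E
```

```text
[ 85 110  14 116 822] [ 89.1 149.7] (91.5, 167.5, 57.9) z0 [0.7051 0.4691] z20 [0.6975 0.4593]
[ 173  110  355   86 2077] [416.3 116.5] (350.0, 152.5, 182.0) z0 [ 0.7997 -0.2265] z20 [ 0.7901 -0.2222]
[327 153  16  17 215] [334.7 160.6] (334.7, 160.7, 8.5) z0 [ 0.6942 -0.0503] z20 [ 0.6869 -0.0495]
[ 432  162   48   47 1333] [453.2 187.8] (455.2, 184.5, 25.3) z0 [ 0.6403 -0.3021] z20 [ 0.634  -0.2962]
[318 198  24  25 476] [329.2 210. ] (329.0, 210.0, 12.4) z0 [ 0.5856 -0.0405] z20 [ 0.5804 -0.0399]
[ 175  215   58   35 1264] [203.  231.7] (203.1, 231.6, 29.1) z0 [0.5335 0.2183] z20 [0.5294 0.2136]
[217 262  26  26 538] [229.4 274.6] (229.3, 274.4, 13.1) z0 [0.4462 0.1596] z20 [0.4438 0.1561]
[292 265  23  24 433] [303.1 276.2] (302.9, 276.2, 11.9) z0 [0.4459 0.0105] z20 [0.4435 0.01  ]
[367 271  32  32 803] [382.1 286.9] (382.2, 286.6, 16.2) z0 [ 0.4274 -0.1503] z20 [ 0.4254 -0.1475]
[ 125  296   47   40 1500] [148.1 315.8] (148.3, 315.9, 23.4) z0 [0.3608 0.3159] z20 [0.3601 0.3093]
[443 319  21  21 336] [453.4 328.8] (453.2, 329.2, 10.6) z0 [ 0.3462 -0.293 ] z20 [ 0.3458 -0.2873]
[481 327  22  21 364] [491.8 337.2] (492.0, 337.0, 11.2) z0 [ 0.331  -0.3698] z20 [ 0.331  -0.3626]
wood [328 153  14  13 106] [334.56603774 160.06603774] [ 0.6887472  -0.04940578  0.018     ]
wood [318 199  23  23 415] [329.17108434 210.14698795] [ 0.5806489  -0.03982096  0.018     ]
wood [446 321  16  17 185] [454.17837838 329.22162162] [ 0.34510388 -0.28945563  0.018     ]
```

View pics/crop1.png

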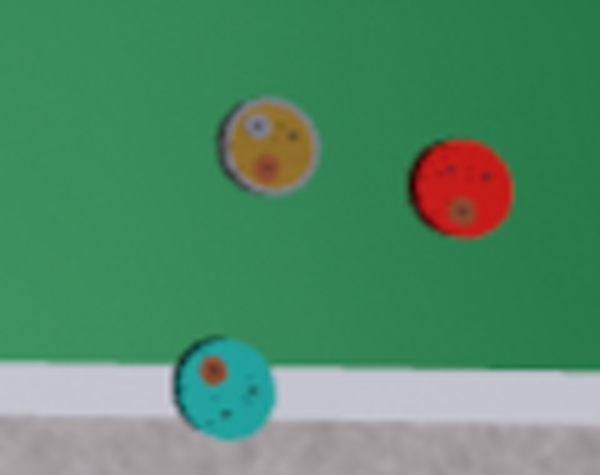

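The crop confirms it: the brass plate with gears in a steel ring at crop (270,146), which is top (454,329), about (0.345,-0.290), is the movement. I'll go above it and look.

```bash
python3 -m handwheel '[{"tx":0.18,"ty":0.344,"tz":-0.06,"grip":0.7},{"tx":0.18,"ty":0.344,"tz":-0.06,"grip":0.7},{"tx":0.18,"ty":0.344,"tz":-0.06,"grip":0.7},{"tx":0.18,"ty":0.344,"tz":-0.06,"grip":0.7},{"tx":0.18,"ty":0.344,"tz":-0.06,"grip":0.7},{"tx":0.18,"ty":0.344,"tz":-0.06,"grip":0.7},{"tx":0.18,"ty":0.344,"tz":-0.06,"grip":0.7},{"tx":0.18,"ty":0.344,"tz":-0.06,"grip":0.7}]' 20
python3 - <<'E'
from h import *
im=cap('wrist','w1'); print(readout.observe()['ee_pos'],proj('w1',[.345,-.29,.013]))
c=np.load('pics/w1.npz');R=cv2.Rodrigues(c['rvec'])[0];print(-R.T@c['tvec'].ravel())
E
```

```text
[ 0.20105406 -0.56511085  0.24076983] [ 39.19722079 -97.53563233]
[ 0.26664331 -0.54345765  0.38288132]validation failed for argument at $[0]...
```

View pics/w1.png

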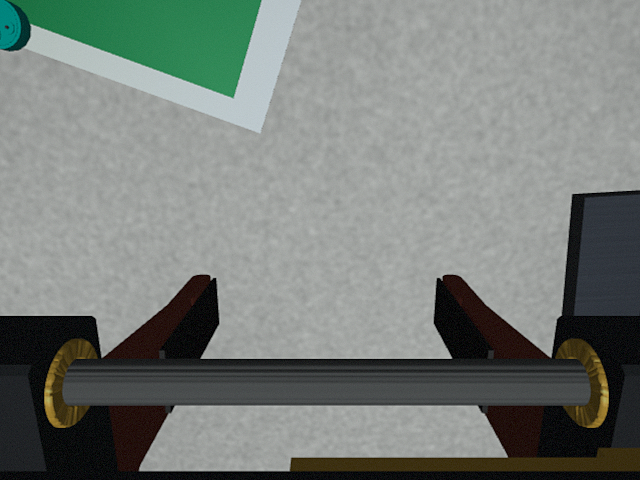

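The arm didn't move: the picture shows the bench corner with the turquoise decoy at (10,25), and no movement. The row was refused, so I'll give all seven keys.

```bash
python3 -m handwheel '[{"tx":0.18,"ty":0.344,"tz":-0.06,"ax":0,"ay":0,"az":0,"grip":0.7},{"tx":0.18,"ty":0.344,"tz":-0.06,"ax":0,"ay":0,"az":0,"grip":0.7},{"tx":0.18,"ty":0.344,"tz":-0.06,"ax":0,"ay":0,"az":0,"grip":0.7},{"tx":0.18,"ty":0.344,"tz":-0.06,"ax":0,"ay":0,"az":0,"grip":0.7},{"tx":0.18,"ty":0.344,"tz":-0.06,"ax":0,"ay":0,"az":0,"grip":0.7},{"tx":0.18,"ty":0.344,"tz":-0.06,"ax":0,"ay":0,"az":0,"grip":0.7},{"tx":0.18,"ty":0.344,"tz":-0.06,"ax":0,"ay":0,"az":0,"grip":0.7},{"tx":0.18,"ty":0.344,"tz":-0.06,"ax":0,"ay":0,"az":0,"grip":0.7}]' 20
python3 - <<'E'
from h import *
print(readout.observe())
E
```

```text
time_s: 1.15
ee_pos: [0.3446, -0.2913, 0.1938]
ee_rot: [0.986, 0.169, -0.0, 0.0]
ft_force: [0.3, -1.2, -0.4]
width: 0.0619
grip_force: 0.0
{'time_s': 1.15, 'joints': array([-7.76912103e-01, -3.18864749e-01,  1.69476840e+00, -3.52754379e-04,
        1.76556027e+00,  4.53883231e-01]), 'joint_velocities': array([-0.00852096,  0.00510402, -0.00295432,  0.00145798, -0.0010216 ,
        0.00276599]), 'joint_efforts': array([ 5.46785574e-01, -2.73115289e+01, -4.06723666e+01,  1.00251543e-01,
       -6.61165788e-03, -7.32171902e-03]), 'ee_pos': array([ 0.34459287, -0.29127344,  0.19376824]), 'ee_rot': array([ 9.85590443e-01,  1.69149181e-01, -1.02839400e-04,  1.53330193e-04]), 'ft_force': array([ 0.29408193, -1.17803895, -0.36055455]), 'torque': array([0.05038893, 0.03317929, 0.01795836]), 'grip_force': 0.0, 'width': 0.06185405306470105}
```

```bash
python3 - <<'E'
from h import *
im=cap('wrist','w2'); print(proj('w2',[.345,-.29,.013]))
E
```

```text
[322.91257378 216.53459113]
```

View pics/w2.png

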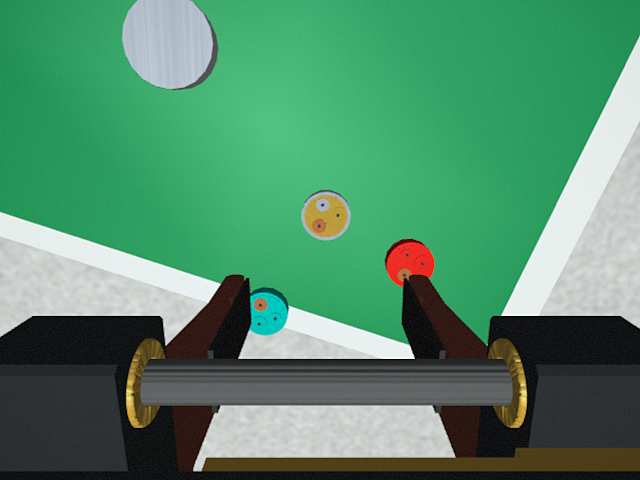

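The movement is at (326,215), within 3 px of the prediction. Red is at (410,263) and turquoise at (266,311), both clear of the fingers at this opening.

```bash
python3 - <<'E'
from h import *
print(ray('w2',326,215,.013),ray('w2',410,263,.013),ray('w2',266,311,.013),ray('w2',169,42,.02))
im=cv2.imread('pics/w2.png');hsv=cv2.cvtColor(im,cv2.COLOR_BGR2HSV)
g=(((hsv[:,:,0]>45)&(hsv[:,:,0]<85)&(hsv[:,:,1]>100))==0).astype(np.uint8); n,l,s,c=cv2.connectedComponentsWithStats(g)
i=l[215,326];print(s[i],c[i])
E
```

```text
[ 0.34691776 -0.29183039  0.013     ] [ 0.33258369 -0.36707992  0.013     ] [ 0.25572454 -0.27236895  0.013     ] [ 0.42566521 -0.15111374  0.02      ]
[ 301  190   50   50 1969] [325.51752158 214.80497715]
```

```bash
python3 -m handwheel '[{"tx":0.0025,"ty":0,"tz":-0.07,"ax":0,"ay":0,"az":0,"grip":0.65},{"tx":0.0025,"ty":0,"tz":-0.13,"ax":0,"ay":0,"az":0,"grip":0.65},{"tx":0.0025,"ty":0,"tz":-0.18,"ax":0,"ay":0,"az":0,"grip":0.65},{"tx":0.0025,"ty":0,"tz":-0.205,"ax":0,"ay":0,"az":0,"grip":0.65},{"tx":0.0025,"ty":0,"tz":-0.214,"ax":0,"ay":0,"az":0,"grip":0.65},{"tx":0.0025,"ty":0,"tz":-0.214,"ax":0,"ay":0,"az":0,"grip":0.65}]' 20
python3 -m handwheel '[{"tx":0,"ty":0,"tz":0,"ax":0,"ay":0,"az":0,"grip":0.3},{"tx":0,"ty":0,"tz":0,"ax":0,"ay":0,"az":0,"grip":0.3},{"tx":0,"ty":0,"tz":0,"ax":0,"ay":0,"az":0,"grip":0.3},{"tx":0,"ty":0,"tz":0,"ax":0,"ay":0,"az":0,"grip":0.3},{"tx":0,"ty":0,"tz":0,"ax":0,"ay":0,"az":0,"grip":0.3},{"tx":0,"ty":0,"tz":0,"ax":0,"ay":0,"az":0,"grip":0.3}]' 20
```

```text
time_s: 1.95
ee_pos: [0.3469, -0.2908, 0.0227]
ee_rot: [0.986, 0.169, -0.0, -0.0]
ft_force: [-0.5, 0.3, 0.1]
width: 0.0574
grip_force: 0.0
time_s: 2.7
ee_pos: [0.3476, -0.2905, 0.0234]
ee_rot: [0.985, 0.17, 0.0, 0.001]
ft_force: [-0.7, 0.3, 4.2]
width: 0.0372
grip_force: 20.0
```

```bash
python3 -m handwheel '[{"tx":0,"ty":0,"tz":0.06,"ax":0,"ay":0,"az":0,"grip":0.3},{"tx":0,"ty":0,"tz":0.13,"ax":0,"ay":0,"az":0,"grip":0.3},{"tx":0.05,"ty":0.05,"tz":0.2,"ax":0,"ay":0,"az":0,"grip":0.3},{"tx":0.1,"ty":0.1,"tz":0.2,"ax":0,"ay":0,"az":0,"grip":0.3},{"tx":0.15,"ty":0.15,"tz":0.2,"ax":0,"ay":0,"az":0,"grip":0.3},{"tx":0.2,"ty":0.2,"tz":0.2,"ax":0,"ay":0,"az":0,"grip":0.3},{"tx":0.25,"ty":0.25,"tz":0.2,"ax":0,"ay":0,"az":0,"grip":0.3},{"tx":0.28,"ty":0.3,"tz":0.2,"ax":0,"ay":0,"az":0,"grip":0.3}]' 20
python3 -m handwheel '[{"tx":0.01,"ty":0.013,"tz":0,"ax":0,"ay":0,"az":0,"grip":0.3},{"tx":0.01,"ty":0.013,"tz":0,"ax":0,"ay":0,"az":0,"grip":0.3},{"tx":0.01,"ty":0.013,"tz":0,"ax":0,"ay":0,"az":0,"grip":0.3}]' 20
python3 - <<'E'
from h import *
im=cap('wrist','w3'); print(proj('w3',[.581,-.04,.02]),readout.observe()['ee_pos'])
E
```

```text
time_s: 3.7
ee_pos: [0.5721, -0.0483, 0.1812]
ee_rot: [0.985, 0.17, -0.001, -0.0]
ft_force: [0.4, 1.0, -1.1]
width: 0.0374
grip_force: 20.0
time_s: 4.08
ee_pos: [0.5785, -0.0409, 0.1824]
ee_rot: [0.986, 0.169, -0.0, 0.0]
ft_force: [0.0, -0.9, -1.0]
width: 0.037
grip_force: 20.0
[324.10159749 219.28259667] [ 0.57855558 -0.04105676  0.18254953]
```

View pics/w3.png

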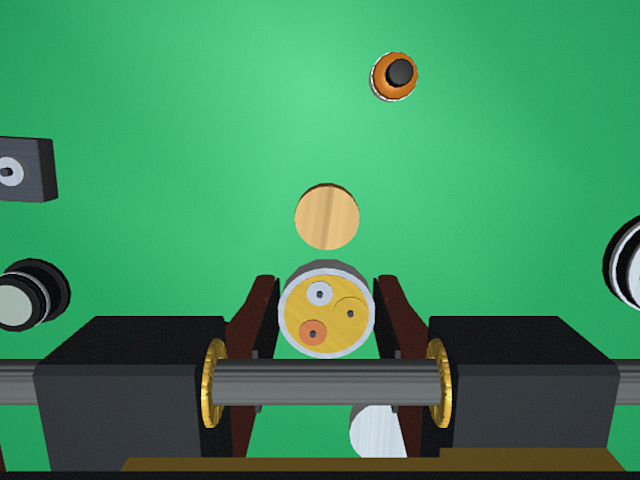

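The movement is held at (326,313) and the block top is at (327,217). I'll compute both the same way, so calibration errors cancel.

```bash
python3 - <<'E'
from h import *
im=cv2.imread('pics/w3.png');hsv=cv2.cvtColor(im,cv2.COLOR_BGR2HSV)
w=((hsv[:,:,0]>8)&(hsv[:,:,0]<28)&(hsv[:,:,1]>70)).astype(np.uint8); w=cv2.morphologyEx(w,cv2.MORPH_CLOSE,np.ones((9,9)))
n,l,s,c=cv2.connectedComponentsWithStats(w)
for i in range(1,n):
    if s[i,4]>1000: print(s[i],c[i],ray('w3',*c[i],.02),ray('w3',*c[i],.1825-.0225+.013))
E
```

```text
[ 372   52   46   47 1089] [392.46097337  76.7768595 ] [ 0.68775712 -0.05065397  0.02      ] [ 0.665863   -0.03479842  0.173     ]
[ 295  183   65   67 3357] [326.64998511 216.32826929] [ 0.58367151 -0.04100954  0.02      ] [ 0.61406326 -0.02999873  0.173     ]
[  121   275   505   205 21630] [357.57073509 393.03009709] [ 0.45459922 -0.11323568  0.02      ] [ 0.54982852 -0.06594314  0.173     ]
```

```bash
python3 - <<'E'
from h import *
print(ray('w3',326.5,312,.173))
im=cv2.imread('pics/w3.png');hsv=cv2.cvtColor(im,cv2.COLOR_BGR2HSV)
t=((hsv[:,:,2]>130)&(hsv[:,:,0]>8)&(hsv[:,:,0]<28)&(hsv[:,:,1]>70)).astype(np.uint8);t[260:]=0;t[:150]=0
cn=max(cv2.findContours(t,0,2)[0],key=len);e=cv2.fitEllipse(cv2.convexHull(cn));print(e,ray('w3',*e[0],.02))
p=hsv[175:255,327];print(p[:20].tolist())
m=((hsv[:,:,1]<60)&(hsv[:,:,2]>140)|(hsv[:,:,0]>8)&(hsv[:,:,0]<28)&(hsv[:,:,2]>150)).astype(np.uint8);m[:255]=0;m[360:]=0;m[:,:275]=0;m[:,380:]=0
cn=max(cv2.findContours(m,0,2)[0],key=len);print(cv2.boundingRect(cn),cv2.minEnclosingCircle(cn))
E
```

```text
[ 0.57893621 -0.04238033  0.173     ]
((326.6185302734375, 217.34669494628906), (63.481361389160156, 64.66443634033203), 86.96879577636719) [ 0.58295578 -0.04123895  0.02      ]
[[73, 153, 208], [73, 153, 208], [73, 155, 206], [73, 152, 206], [73, 153, 208], [73, 155, 205], [74, 156, 214], [72, 149, 197], [22, 146, 77], [11, 185, 76], [15, 194, 80], [17, 130, 147], [19, 109, 223], [18, 110, 214], [19, 113, 209], [18, 110, 207], [19, 111, 205], [19, 111, 204], [18, 113, 199], [18, 111, 202]]
(278, 268, 97, 91) ((326.0, 312.5), 48.93117141723633)
```

```bash
python3 -m handwheel '[{"tx":0.0045,"ty":0.0015,"tz":-0.06,"ax":0,"ay":0,"az":0,"grip":0.3},{"tx":0.0045,"ty":0.0015,"tz":-0.12,"ax":0,"ay":0,"az":0,"grip":0.3},{"tx":0.0045,"ty":0.0015,"tz":-0.155,"ax":0,"ay":0,"az":0,"grip":0.3},{"tx":0.0045,"ty":0.0015,"tz":-0.167,"ax":0,"ay":0,"az":0,"grip":0.3},{"tx":0.0045,"ty":0.0015,"tz":-0.172,"ax":0,"ay":0,"az":0,"grip":0.3},{"tx":0.0045,"ty":0.0015,"tz":-0.173,"ax":0,"ay":0,"az":0,"grip":0.3},{"tx":0.0045,"ty":0.0015,"tz":-0.173,"ax":0,"ay":0,"az":0,"grip":0.3},{"tx":0.0045,"ty":0.0015,"tz":-0.173,"ax":0,"ay":0,"az":0,"grip":0.3}]' 20
```

```text
time_s: 5.12
ee_pos: [0.5832, -0.0385, 0.045]
ee_rot: [0.985, 0.17, 0.001, 0.0]
ft_force: [-0.7, -0.1, -0.6]
width: 0.0373
grip_force: 20.0
```

```bash
python3 -m handwheel '[{"tx":0,"ty":-0.001,"tz":-0.001,"ax":0,"ay":0,"az":0,"grip":0.3},{"tx":0,"ty":-0.001,"tz":-0.002,"ax":0,"ay":0,"az":0,"grip":0.3},{"tx":0,"ty":-0.001,"tz":-0.002,"ax":0,"ay":0,"az":0,"grip":0.3}]' 20
```

```text
time_s: 5.5
ee_pos: [0.583, -0.0393, 0.0435]
ee_rot: [0.985, 0.17, 0.0, 0.0]
ft_force: [-2.7, -0.5, 5.1]
width: 0.0373
grip_force: 20.0
```

Contact at 5 N, so I'll release and rise. Then I'll lift, move clear and look back.

```bash
python3 -m handwheel '[{"tx":0,"ty":0,"tz":0,"ax":0,"ay":0,"az":0,"grip":0.55},{"tx":0,"ty":0,"tz":0,"ax":0,"ay":0,"az":0,"grip":0.6},{"tx":0,"ty":0,"tz":0,"ax":0,"ay":0,"az":0,"grip":0.6},{"tx":0,"ty":0,"tz":0.03,"ax":0,"ay":0,"az":0,"grip":0.6},{"tx":0,"ty":0,"tz":0.1,"ax":0,"ay":0,"az":0,"grip":0.6},{"tx":0,"ty":0,"tz":0.17,"ax":0,"ay":0,"az":0,"grip":0.6},{"tx":0,"ty":0,"tz":0.17,"ax":0,"ay":0,"az":0,"grip":0.6}]' 20
python3 - <<'E'
from h import *
im=cap('wrist','w4');print(readout.observe()['ee_pos'])
cv2.imwrite('pics/w4c.png',cv2.resize(im[150:290,250:410,::-1],None,fx=4,fy=4))
hsv=cv2.cvtColor(im,cv2.COLOR_RGB2HSV)
g=(((hsv[:,:,0]>45)&(hsv[:,:,0]<85)&(hsv[:,:,1]>100))==0).astype(np.uint8); n,l,s,c=cv2.connectedComponentsWithStats(g)
i=l[217,326];print(s[i],c[i])
b=((hsv[:,:,0]>20)&(hsv[:,:,0]<30)&(hsv[:,:,1]>140)).astype(np.uint8)
n,l,s,c=cv2.connectedComponentsWithStats(cv2.morphologyEx(b,cv2.MORPH_CLOSE,np.ones((9,9))))
print([(s[i],c[i]) for i in range(1,n) if s[i,4]>200])
E
```

```text
time_s: 6.38
ee_pos: [0.585, -0.0396, 0.185]
ee_rot: [0.985, 0.17, 0.005, 0.002]
ft_force: [-0.5, -0.3, 0.6]
width: 0.0526
grip_force: 0.0
[ 0.58388372 -0.0394518   0.18130039]
[ 293  194   64   66 3357] [324.38665475 226.63449508]
[(array([ 301,  211,   46,   45, 1252], dtype=int32), array([325.09984026, 233.08146965])), (array([ 153,  339,   35,   89, 1541], dtype=int32), array([166.21414666, 383.40817651])), (array([ 465,  338,   35,   90, 1537], dtype=int32), array([485.78659727, 383.66428107])), (array([ 172,  447,  468,   25, 7494], dtype=int32), array([440.52802242, 461.7536696 ]))]
```

View pics/w4c.png

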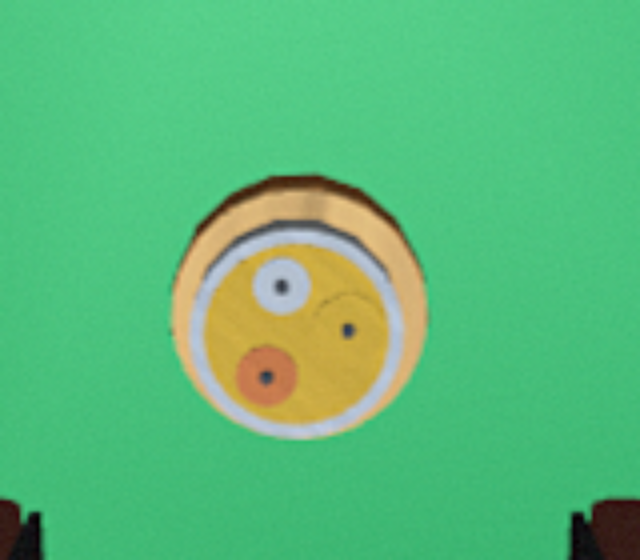

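Movement sits on the block, gears up: ring centre at crop (297,332), block top at crop (300,315).

```bash
python3 - <<'E'
from h import *
print(ray('w4',250+300/4,150+314/4,.02),ray('w4',250+297/4,150+332/4,.033))
print(ray('w4',250+172/4,150+314/4,.02)-ray('w4',250+428/4,150+314/4,.02),)
for p in [(.5825,-.0405,.02)]:
  for a in np.arange(0,6.3,1.57): print((proj('w4',[p[0]+.024*np.cos(a),p[1]+.024*np.sin(a),.02])-[250,150])*4)
E
```

```text
[ 0.58244657 -0.04187581  0.02      ] [ 0.58201609 -0.04143661  0.033     ]
[-0.01567012  0.04425508  0.        ]
[337.43203333 188.82295137]
[168.80615726 268.30148084]
[249.93795633 429.51141026]
[415.55476074 353.9100093 ]
[337.8309993  188.96430202]
```

```bash
python3 -m handwheel '[{"tx":-0.28,"ty":0.43,"tz":0.04,"ax":0,"ay":0,"az":0,"grip":0.6},{"tx":-0.28,"ty":0.43,"tz":0.04,"ax":0,"ay":0,"az":0,"grip":0.6},{"tx":-0.28,"ty":0.43,"tz":0.04,"ax":0,"ay":0,"az":0,"grip":0.6},{"tx":-0.28,"ty":0.43,"tz":0.04,"ax":0,"ay":0,"az":0,"grip":0.6},{"tx":-0.28,"ty":0.43,"tz":0.04,"ax":0,"ay":0,"az":0,"grip":0.6},{"tx":-0.28,"ty":0.43,"tz":0.04,"ax":0,"ay":0,"az":0,"grip":0.6},{"tx":-0.28,"ty":0.43,"tz":0.04,"ax":0,"ay":0,"az":0,"grip":0.6},{"tx":-0.28,"ty":0.43,"tz":0.04,"ax":0,"ay":0,"az":0,"grip":0.6}]' 20
python3 -m handwheel '[{"tx":0,"ty":0,"tz":0,"ax":0,"ay":0,"az":0,"grip":0.6},{"tx":0,"ty":0,"tz":0,"ax":0,"ay":0,"az":0,"grip":0.6}]' 20
python3 - <<'E'
from h import *
im=cap('wrist','w5');print(readout.observe()['ee_pos'],proj('w5',(.36,.306,.074)))
E
```

```text
time_s: 7.42
ee_pos: [0.357, 0.306, 0.2084]
ee_rot: [0.985, 0.172, -0.001, 0.001]
ft_force: [1.1, -0.4, -0.1]
width: 0.0526
grip_force: 0.0
time_s: 7.68
ee_pos: [0.3593, 0.3037, 0.2096]
ee_rot: [0.986, 0.169, -0.001, 0.0]
ft_force: [-0.3, -0.6, 0.2]
width: 0.0525
grip_force: 0.0
[0.35932975 0.30367165 0.20981336] [320.95254221 229.47618044]
```

View pics/w5.png

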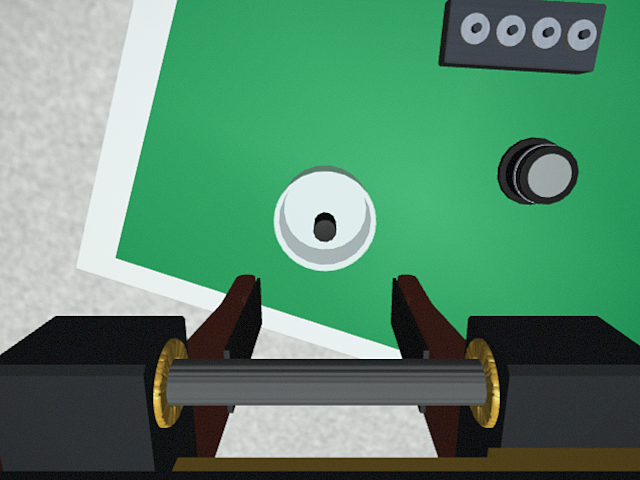

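The cover's top circle is centred at about (325,220), with the black knob's top face near (325,231).

```bash
python3 - <<'E'
from h import *
print(ray('w5',325,231,.074),ray('w5',325.5,220,.048))
im=cv2.imread('pics/w5.png');b=(im.max(2)<90).astype(np.uint8)
n,l,s,c=cv2.connectedComponentsWithStats(b);i=l[228,325];print(s[i],c[i],ray('w5',*c[i],.061))
E
```

```text
[0.35991174 0.30311994 0.074     ] [0.36165409 0.30340153 0.048     ]
[314 213  22  28 523] [324.52963671 226.68068834] [0.35966831 0.30340515 0.061     ]
```

```bash
python3 -m handwheel '[{"tx":0.001,"ty":0,"tz":-0.06,"ax":0,"ay":0,"az":0,"grip":0.5},{"tx":0.001,"ty":0,"tz":-0.12,"ax":0,"ay":0,"az":0,"grip":0.5},{"tx":0.001,"ty":0,"tz":-0.16,"ax":0,"ay":0,"az":0,"grip":0.5},{"tx":0.001,"ty":0,"tz":-0.174,"ax":0,"ay":0,"az":0,"grip":0.5},{"tx":0.001,"ty":0,"tz":-0.174,"ax":0,"ay":0,"az":0,"grip":0.5},{"tx":0.001,"ty":0,"tz":-0.174,"ax":0,"ay":0,"az":0,"grip":0.5}]' 20
python3 -m handwheel '[{"tx":0,"ty":0,"tz":0,"ax":0,"ay":0,"az":0,"grip":0.05},{"tx":0,"ty":0,"tz":0,"ax":0,"ay":0,"az":0,"grip":0.05},{"tx":0,"ty":0,"tz":0,"ax":0,"ay":0,"az":0,"grip":0.05},{"tx":0,"ty":0,"tz":0,"ax":0,"ay":0,"az":0,"grip":0.05},{"tx":0,"ty":0,"tz":0,"ax":0,"ay":0,"az":0,"grip":0.05},{"tx":0,"ty":0,"tz":0,"ax":0,"ay":0,"az":0,"grip":0.05},{"tx":0,"ty":0,"tz":0,"ax":0,"ay":0,"az":0,"grip":0.05}]' 25
```

```text
time_s: 8.48
ee_pos: [0.3605, 0.3051, 0.0731]
ee_rot: [0.985, 0.17, 0.001, -0.001]
ft_force: [-0.1, 0.4, -0.1]
width: 0.0438
grip_force: 0.0
time_s: 9.35
ee_pos: [0.3596, 0.3048, 0.0715]
ee_rot: [0.985, 0.17, 0.0, -0.0]
ft_force: [-0.2, -1.1, 3.1]
width: 0.0153
grip_force: 25.0
```

```bash
python3 -m handwheel '[{"tx":0,"ty":0,"tz":0.06,"ax":0,"ay":0,"az":0,"grip":0.05},{"tx":0,"ty":0,"tz":0.12,"ax":0,"ay":0,"az":0,"grip":0.05},{"tx":0.04,"ty":-0.06,"tz":0.16,"ax":0,"ay":0,"az":0,"grip":0.05},{"tx":0.08,"ty":-0.12,"tz":0.16,"ax":0,"ay":0,"az":0,"grip":0.05},{"tx":0.12,"ty":-0.18,"tz":0.16,"ax":0,"ay":0,"az":0,"grip":0.05},{"tx":0.16,"ty":-0.24,"tz":0.16,"ax":0,"ay":0,"az":0,"grip":0.05},{"tx":0.2,"ty":-0.3,"tz":0.16,"ax":0,"ay":0,"az":0,"grip":0.05},{"tx":0.24,"ty":-0.36,"tz":0.16,"ax":0,"ay":0,"az":0,"grip":0.05}]' 25
python3 -m handwheel '[{"tx":0.039,"ty":-0.07,"tz":0,"ax":0,"ay":0,"az":0,"grip":0.05},{"tx":0.039,"ty":-0.07,"tz":0,"ax":0,"ay":0,"az":0,"grip":0.05},{"tx":0.039,"ty":-0.07,"tz":0,"ax":0,"ay":0,"az":0,"grip":0.05},{"tx":0.039,"ty":-0.07,"tz":0,"ax":0,"ay":0,"az":0,"grip":0.05},{"tx":0.039,"ty":-0.07,"tz":0,"ax":0,"ay":0,"az":0,"grip":0.05}]' 25
python3 - <<'E'
from h import *
cap('wrist','w6');print(readout.observe()['ee_pos'],proj('w6',(.583,-.041,.033)))
E
```

```text
time_s: 10.35
ee_pos: [0.5521, 0.015, 0.1985]
ee_rot: [0.985, 0.17, -0.0, -0.0]
ft_force: [-0.0, -0.5, -0.0]
width: 0.0156
grip_force: 25.0
time_s: 10.98
ee_pos: [0.5824, -0.038, 0.1997]
ee_rot: [0.985, 0.171, 0.0, 0.0]
ft_force: [0.0, 0.2, -0.5]
width: 0.0153
grip_force: 25.0
[ 0.58248212 -0.03813642  0.19967516] [328.3643312  222.40755221]
```

View pics/w6.png

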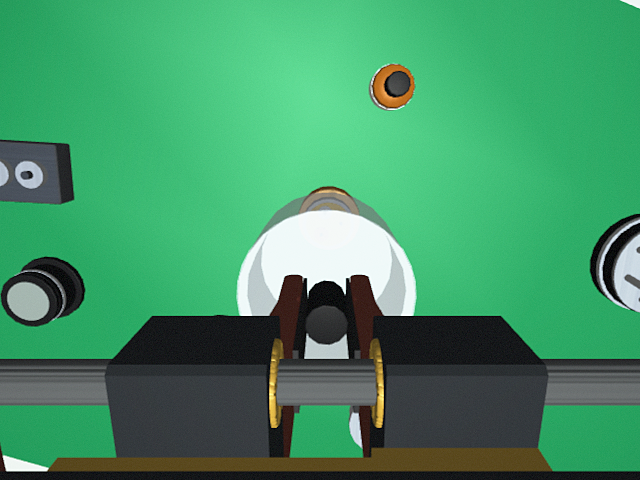

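The cover hangs upright with its circle at about (327,290), over the block (328,222, seen through the wall). Lowering.

```bash
python3 -m handwheel '[{"tx":0.001,"ty":-0.0015,"tz":-0.05,"ax":0,"ay":0,"az":0,"grip":0.05},{"tx":0.001,"ty":-0.0015,"tz":-0.09,"ax":0,"ay":0,"az":0,"grip":0.05},{"tx":0.001,"ty":-0.0015,"tz":-0.125,"ax":0,"ay":0,"az":0,"grip":0.05},{"tx":0.001,"ty":-0.0015,"tz":-0.15,"ax":0,"ay":0,"az":0,"grip":0.05},{"tx":0.001,"ty":-0.0015,"tz":-0.158,"ax":0,"ay":0,"az":0,"grip":0.05},{"tx":0.001,"ty":-0.0015,"tz":-0.16,"ax":0,"ay":0,"az":0,"grip":0.05},{"tx":0.001,"ty":-0.0015,"tz":-0.16,"ax":0,"ay":0,"az":0,"grip":0.05},{"tx":0.001,"ty":-0.0015,"tz":-0.16,"ax":0,"ay":0,"az":0,"grip":0.05}]' 25
```

```text
time_s: 12.02
ee_pos: [0.584, -0.0406, 0.0722]
ee_rot: [0.985, 0.17, 0.001, 0.0]
ft_force: [1.2, 0.1, -0.4]
width: 0.0159
grip_force: 25.0
```

```bash
python3 -m handwheel '[{"tx":0,"ty":0,"tz":-0.001,"ax":0,"ay":0,"az":0,"grip":0.05},{"tx":0,"ty":0,"tz":-0.002,"ax":0,"ay":0,"az":0,"grip":0.05},{"tx":0,"ty":0,"tz":-0.002,"ax":0,"ay":0,"az":0,"grip":0.05}]' 25
```

```text
time_s: 12.4
ee_pos: [0.584, -0.0406, 0.0715]
ee_rot: [0.985, 0.17, 0.001, 0.0]
ft_force: [-2.7, 0.1, 7.0]
width: 0.0156
grip_force: 25.0
```

```bash
python3 -m handwheel '[{"tx":0,"ty":0,"tz":0,"ax":0,"ay":0,"az":0,"grip":0.4},{"tx":0,"ty":0,"tz":0,"ax":0,"ay":0,"az":0,"grip":0.6},{"tx":0,"ty":0,"tz":0.01,"ax":0,"ay":0,"az":0,"grip":0.6},{"tx":0,"ty":0,"tz":0.07,"ax":0,"ay":0,"az":0,"grip":0.6},{"tx":0,"ty":0,"tz":0.14,"ax":0,"ay":0,"az":0,"grip":0.6},{"tx":-0.06,"ty":0.02,"tz":0.18,"ax":0,"ay":0,"az":0,"grip":0.6},{"tx":-0.12,"ty":0.04,"tz":0.18,"ax":0,"ay":0,"az":0,"grip":0.6},{"tx":-0.175,"ty":0.063,"tz":0.18,"ax":0,"ay":0,"az":0,"grip":0.6}]' 25
python3 -m handwheel '[{"tx":0,"ty":0,"tz":0,"ax":0,"ay":0,"az":0,"grip":0.6},{"tx":0,"ty":0,"tz":0,"ax":0,"ay":0,"az":0,"grip":0.6}]' 25
python3 - <<'E'
from h import *
cap('wrist','w7');print(readout.observe()['ee_pos'],proj('w7',(.444,.01,.0)),proj('w7',(.444,.01,.072)),proj('w7',(.583,-.041,.048)))
cap('top','top1')
E
```

```text
time_s: 13.4
ee_pos: [0.4423, 0.0102, 0.2148]
ee_rot: [0.985, 0.17, 0.001, 0.0]
ft_force: [-0.7, 0.8, 0.6]
width: 0.0528
grip_force: 0.0
time_s: 13.65
ee_pos: [0.4441, 0.0097, 0.2142]
ee_rot: [0.985, 0.17, 0.001, 0.0]
ft_force: [-0.1, -0.1, -0.2]
width: 0.0529
grip_force: 0.0
[0.44427036 0.00961649 0.21388358] [323.9918942  209.63694509] [323.56802667 229.7605681 ] [465.28971824  55.34373146]
```

View pics/w7.png

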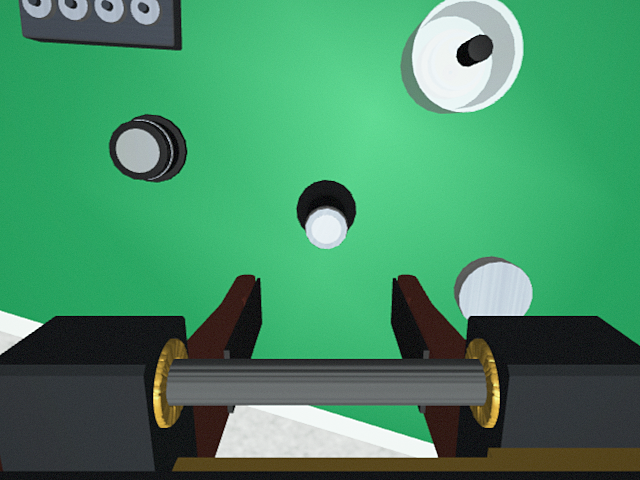

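The cover sits over the block: top circle at about (465,55), as predicted, with the knob at (480,48). The tall loupe's foot is at (326,209) and its top at (326,228). The short loupe's glass is at (137,150).

```bash
python3 - <<'E'
from h import *
print('tall',ray('w7',326,209,0),ray('w7',326,228,.072),'short',ray('w7',137,150,.032),'cover top',ray('w7',465.5,55,.048))
im=cv2.imread('pics/top1.png');g=cv2.cvtColor(im,6)
for f in ('top0','top1'):
    im=cv2.imread(f'pics/{f}.png');cr=cv2.resize(im[150:225,415:495],None,fx=6,fy=6,interpolation=2)
    h=cv2.HoughCircles(cv2.medianBlur(cv2.cvtColor(cr,6),5),cv2.HOUGH_GRADIENT_ALT,1.5,50,param1=150,param2=.6,minRadius=90,maxRadius=140)
    if h is not None:
        for c in h[0]: print(f,415+c[0]/6,150+c[1]/6,c[2]/6,ray(f,415+c[0]/6,150+c[1]/6,.012))
print([np.linalg.norm(proj('top0',(.637,-.30,.01))-proj('top0',(.637,-.26,.01)))])
im=cv2.imread('pics/top1.png')
cv2.imwrite('pics/t1c.png',np.hstack([cv2.resize(im[155:275,160:360],None,fx=3,fy=3)]))
hsv=cv2.cvtColor(im,40)
E
```

```text
tall [0.44507903 0.00858982 0.        ] [0.44571235 0.00885396 0.072     ] short [0.44582812 0.15724082 0.032     ] cover top [ 0.58324231 -0.04104431  0.048     ]
top0 453.5 188.0 17.778534 [ 0.63599428 -0.29922001  0.012     ]
top1 454.75 188.0 17.613733 [ 0.63605856 -0.30184929  0.012     ]
[np.float64(19.011260066569626)]
```

View pics/t1c.png

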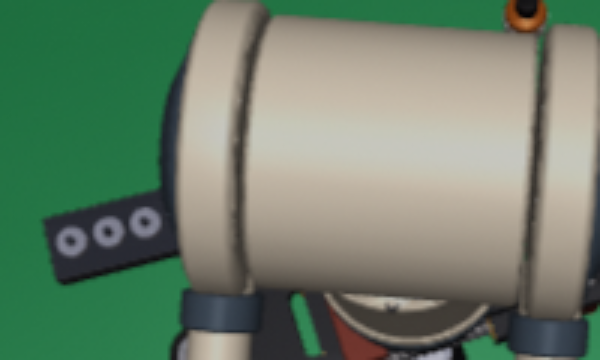

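The arm hides the block in this top crop, so it's no help; the wrist view already showed the cover in place. Grasping the tall loupe.

```bash
python3 -m handwheel '[{"tx":0.0015,"ty":0,"tz":-0.07,"ax":0,"ay":0,"az":0,"grip":0.65},{"tx":0.0015,"ty":0,"tz":-0.14,"ax":0,"ay":0,"az":0,"grip":0.65},{"tx":0.0015,"ty":0,"tz":-0.19,"ax":0,"ay":0,"az":0,"grip":0.65},{"tx":0.0015,"ty":0,"tz":-0.208,"ax":0,"ay":0,"az":0,"grip":0.65},{"tx":0.0015,"ty":0,"tz":-0.208,"ax":0,"ay":0,"az":0,"grip":0.65},{"tx":0.0015,"ty":0,"tz":-0.208,"ax":0,"ay":0,"az":0,"grip":0.65}]' 15
python3 -m handwheel '[{"tx":0,"ty":0,"tz":0,"ax":0,"ay":0,"az":0,"grip":0.2},{"tx":0,"ty":0,"tz":0,"ax":0,"ay":0,"az":0,"grip":0.2},{"tx":0,"ty":0,"tz":0,"ax":0,"ay":0,"az":0,"grip":0.2},{"tx":0,"ty":0,"tz":0,"ax":0,"ay":0,"az":0,"grip":0.2},{"tx":0,"ty":0,"tz":0,"ax":0,"ay":0,"az":0,"grip":0.2},{"tx":0,"ty":0,"tz":0,"ax":0,"ay":0,"az":0,"grip":0.2}]' 15
```

```text
time_s: 14.5
ee_pos: [0.4461, 0.0097, 0.0494]
ee_rot: [0.985, 0.17, 0.001, 0.0]
ft_force: [-0.0, 0.4, -0.0]
width: 0.0575
grip_force: 0.0
time_s: 15.25
ee_pos: [0.4449, 0.0099, 0.0477]
ee_rot: [0.985, 0.17, 0.0, 0.0]
ft_force: [-0.9, 0.6, 3.4]
width: 0.0297
grip_force: 15.0
```

```bash
python3 -m handwheel '[{"tx":0,"ty":0,"tz":0.06,"ax":0,"ay":0,"az":0,"grip":0.2},{"tx":0,"ty":0,"tz":0.13,"ax":0,"ay":0,"az":0,"grip":0.2},{"tx":0.03,"ty":-0.05,"tz":0.17,"ax":0,"ay":0,"az":0,"grip":0.2},{"tx":0.07,"ty":-0.1,"tz":0.17,"ax":0,"ay":0,"az":0,"grip":0.2},{"tx":0.12,"ty":-0.15,"tz":0.17,"ax":0,"ay":0,"az":0,"grip":0.2},{"tx":0.16,"ty":-0.2,"tz":0.17,"ax":0,"ay":0,"az":0,"grip":0.2},{"tx":0.205,"ty":-0.2215,"tz":0.17,"ax":0,"ay":0,"az":0,"grip":0.2},{"tx":0.205,"ty":-0.2215,"tz":0.17,"ax":0,"ay":0,"az":0,"grip":0.2}]' 15
python3 -m handwheel '[{"tx":0,"ty":0,"tz":0,"ax":0,"ay":0,"az":0,"grip":0.2},{"tx":0,"ty":0,"tz":0,"ax":0,"ay":0,"az":0,"grip":0.2}]' 15
python3 - <<'E'
from h import *
cap('wrist','w8');print(readout.observe()['ee_pos'],proj('w8',(.638,-.295,.0)),proj('w8',(.583,-.041,.048)))
E
```

```text
time_s: 16.25
ee_pos: [0.6093, -0.1685, 0.1798]
ee_rot: [0.986, 0.169, -0.002, -0.001]
ft_force: [0.2, -0.1, -0.4]
width: 0.0302
grip_force: 15.0
time_s: 16.5
ee_pos: [0.6081, -0.1666, 0.184]
ee_rot: [0.985, 0.17, 0.0, 0.0]
ft_force: [-0.1, 0.1, -0.8]
width: 0.0299
grip_force: 15.0
[ 0.60818332 -0.16659132  0.18423226] [491.73605731 235.60334611] [130.51160572 204.49147294]
```

View pics/w8.png

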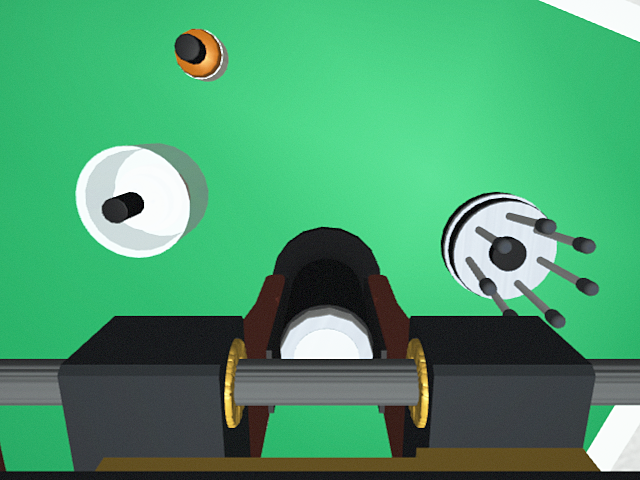

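The tall loupe is held at (327,335). Cover top circle is at about (133,202). The stand base's lower-left arc runs along x≈441 and y≈193; I'll fit a 40 mm circle to that arc at z=0.

```bash
python3 - <<'E'
from h import *
from scipy.optimize import least_squares
im=cv2.imread('pics/w8.png');hsv=cv2.cvtColor(im,cv2.COLOR_BGR2HSV)
g=((hsv[:,:,0]>45)&(hsv[:,:,0]<85)&(hsv[:,:,1]>100))
P=[]
for v in range(200,285,3):
    u=400
    while g[v,u]: u+=1
    P.append(ray('w8',u-.5,v,0)[:2])
P=np.array(P)
r=least_squares(lambda c:np.hypot(*(P-c).T)-.04,[.638,-.295],loss='soft_l1',f_scale=.001)
print('stand',r.x,np.abs(r.fun).max())
cov=ray('w8',133,202,.048)[:2];print('cover',cov, 'dist',np.linalg.norm(r.x-cov),'mid',(r.x+cov)/2)
b=np.array([.583,-.0412]);d=(r.x-b);print(np.linalg.norm(d),'mid',(r.x+b)/2, np.degrees(np.arctan2(d[0],-d[1])))
print('tall top',ray('w8',327,347,.184-.0477+.072))
E
```

```text
stand [ 0.6328887  -0.29740872] 0.0013904906833608552
cover [ 0.58516492 -0.04215745] dist 0.25967435817630774 mid [ 0.60902681 -0.16978309]
0.2610206739861129 mid [ 0.60794435 -0.16930436] 11.018695544483174
tall top [ 0.61217479 -0.16681714  0.2083    ]
```

```bash
python3 -m handwheel '[{"tx":0.0005,"ty":-0.002,"tz":-0.06,"ax":0,"ay":0,"az":0,"grip":0.2},{"tx":0.0005,"ty":-0.002,"tz":-0.12,"ax":0,"ay":0,"az":0,"grip":0.2},{"tx":0.0005,"ty":-0.002,"tz":-0.155,"ax":0,"ay":0,"az":0,"grip":0.2},{"tx":0.0005,"ty":-0.002,"tz":-0.167,"ax":0,"ay":0,"az":0,"grip":0.2},{"tx":0.0005,"ty":-0.002,"tz":-0.17,"ax":0,"ay":0,"az":0,"grip":0.2},{"tx":0.0005,"ty":-0.002,"tz":-0.171,"ax":0,"ay":0,"az":0,"grip":0.2},{"tx":0.0005,"ty":-0.002,"tz":-0.171,"ax":0,"ay":0,"az":0,"grip":0.2},{"tx":0.0005,"ty":-0.002,"tz":-0.171,"ax":0,"ay":0,"az":0,"grip":0.2}]' 15
```

```text
time_s: 17.55
ee_pos: [0.6097, -0.1691, 0.0476]
ee_rot: [0.985, 0.17, 0.001, 0.0]
ft_force: [-0.3, 0.3, 2.1]
width: 0.03
grip_force: 15.0
```

```bash
python3 -m handwheel '[{"tx":0,"ty":0,"tz":0,"ax":0,"ay":0,"az":0,"grip":0.4},{"tx":0,"ty":0,"tz":0,"ax":0,"ay":0,"az":0,"grip":0.65},{"tx":0,"ty":0,"tz":0,"ax":0,"ay":0,"az":0,"grip":0.7},{"tx":0,"ty":0,"tz":0.06,"ax":0,"ay":0,"az":0,"grip":0.7},{"tx":0,"ty":0,"tz":0.13,"ax":0,"ay":0,"az":0,"grip":0.7},{"tx":0,"ty":0,"tz":0.18,"ax":0,"ay":0,"az":0,"grip":0.7},{"tx":-0.03,"ty":0.05,"tz":0.2,"ax":0,"ay":0,"az":0,"grip":0.7},{"tx":-0.06,"ty":0.1,"tz":0.2,"ax":0,"ay":0,"az":0,"grip":0.7}]' 15
python3 -m handwheel '[{"tx":-0.144,"ty":0.309,"tz":0,"ax":0,"ay":0,"az":0,"grip":0.7},{"tx":-0.144,"ty":0.309,"tz":0,"ax":0,"ay":0,"az":0,"grip":0.7},{"tx":-0.144,"ty":0.309,"tz":0,"ax":0,"ay":0,"az":0,"grip":0.7},{"tx":-0.144,"ty":0.309,"tz":0,"ax":0,"ay":0,"az":0,"grip":0.7},{"tx":-0.144,"ty":0.309,"tz":0,"ax":0,"ay":0,"az":0,"grip":0.7},{"tx":-0.144,"ty":0.309,"tz":0,"ax":0,"ay":0,"az":0,"grip":0.7},{"tx":-0.144,"ty":0.309,"tz":0,"ax":0,"ay":0,"az":0,"grip":0.7},{"tx":-0.144,"ty":0.309,"tz":0,"ax":0,"ay":0,"az":0,"grip":0.7}]' 15
python3 - <<'E'
from h import *
im=cap('wrist','w9');print(readout.observe()['ee_pos'],proj('w9',(.4458,.157,.032)))
hsv=cv2.cvtColor(im,cv2.COLOR_RGB2HSV)
g=(((hsv[:,:,0]>45)&(hsv[:,:,0]<85)&(hsv[:,:,1]>100))==0).astype(np.uint8); n,l,s,c=cv2.connectedComponentsWithStats(g)
u,v=proj('w9',(.4458,.157,.032)).astype(int);i=l[v,u];print(s[i],c[i],ray('w9',*c[i],.01))
gl=((im.min(2)>120)&(l==i)).astype(np.uint8);n,l,s,c=cv2.connectedComponentsWithStats(gl);k=1+s[1:,4].argmax();print(s[k],c[k],ray('w9',*c[k],.032))
E
```

```text
time_s: 18.55
ee_pos: [0.5613, -0.0885, 0.2086]
ee_rot: [0.986, 0.17, 0.002, 0.001]
ft_force: [0.1, 0.3, -0.5]
width: 0.0612
grip_force: 0.0
time_s: 19.55
ee_pos: [0.4464, 0.1573, 0.2063]
ee_rot: [0.986, 0.169, -0.0, 0.0]
ft_force: [-0.3, -0.3, 0.6]
width: 0.0617
grip_force: 0.0
[0.44638255 0.15736241 0.20628635] [324.41964106 220.21180289]
[ 292  181   65   67 3358] [324.30047647 213.38028588] [0.44645084 0.15741445 0.01      ]
[ 303  200   43   42 1411] [324.05598866 220.23175053] [0.44569439 0.15725281 0.032     ]
```

View pics/w9.png

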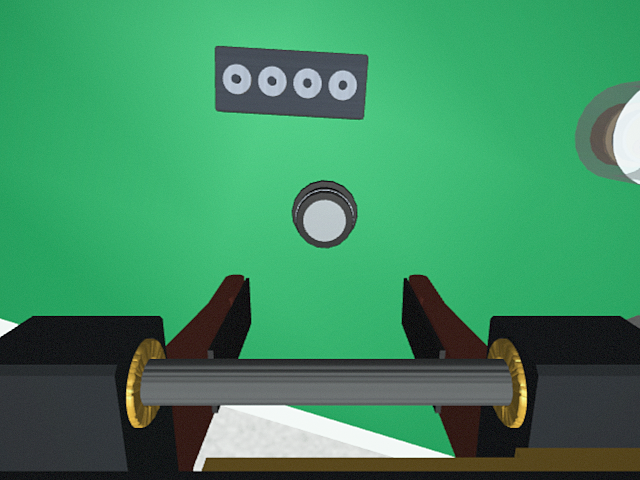

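The short loupe's glass is at (324,220), as predicted. The rack's corners are about (215,46), (367,56), (363,119), (215,110).

```bash
python3 - <<'E'
from h import *
im=cv2.imread('pics/w9.png');hsv=cv2.cvtColor(im,cv2.COLOR_BGR2HSV)
g=(((hsv[:,:,0]>45)&(hsv[:,:,0]<85)&(hsv[:,:,1]>100))==0).astype(np.uint8); n,l,s,c=cv2.connectedComponentsWithStats(g)
i=l[100,290];cn=max(cv2.findContours((l==i).astype(np.uint8),0,2)[0],key=len);r=cv2.minAreaRect(cn);print(r)
for z in(0,.01,.02):print(z,ray('w9',*r[0],z),ray('w9',290,82,z))
b=np.array([.583,-.0412]);m=ray('w9',*r[0],.012)[:2]-b;print(np.linalg.norm(m),np.degrees(np.arctan2(-m[0],m[1])),b+m/2)
P=cv2.boxPoints(r);Q=np.array([ray('w9',*p,.012)[:2] for p in P]);print([np.linalg.norm(Q[k]-Q[k-1]) for k in range(4)])
E
python3 -m handwheel '[{"tx":0,"ty":0.0005,"tz":-0.07,"ax":0,"ay":0,"az":0,"grip":0.75},{"tx":0,"ty":0.0005,"tz":-0.14,"ax":0,"ay":0,"az":0,"grip":0.75},{"tx":0,"ty":0.0005,"tz":-0.195,"ax":0,"ay":0,"az":0,"grip":0.75},{"tx":0,"ty":0.0005,"tz":-0.216,"ax":0,"ay":0,"az":0,"grip":0.75},{"tx":0,"ty":0.0005,"tz":-0.22,"ax":0,"ay":0,"az":0,"grip":0.75},{"tx":0,"ty":0.0005,"tz":-0.22,"ax":0,"ay":0,"az":0,"grip":0.75}]' 15
python3 -m handwheel '[{"tx":0,"ty":0,"tz":0,"ax":0,"ay":0,"az":0,"grip":0.35},{"tx":0,"ty":0,"tz":0,"ax":0,"ay":0,"az":0,"grip":0.35},{"tx":0,"ty":0,"tz":0,"ax":0,"ay":0,"az":0,"grip":0.35},{"tx":0,"ty":0,"tz":0,"ax":0,"ay":0,"az":0,"grip":0.35},{"tx":0,"ty":0,"tz":0,"ax":0,"ay":0,"az":0,"grip":0.35},{"tx":0,"ty":0,"tz":0,"ax":0,"ay":0,"az":0,"grip":0.35}]' 15
```

```text
((289.47021484375, 82.31222534179688), (152.78851318359375, 64.99490356445312), 3.327404022216797)
0 [0.53197247 0.21581587 0.        ] [0.53232167 0.21550452 0.        ]
0.01 [0.53139864 0.21476255 0.01      ] [0.53173781 0.21446013 0.01      ]
0.02 [0.5308248  0.21370922 0.02      ] [0.53115396 0.21341573 0.02      ]
0.260928309929804 11.431750496883387 [0.55714194 0.08667594]
[np.float64(0.11472839273327722), np.float64(0.04542036951763298), np.float64(0.11066659571748595), np.float64(0.04553142663387869)]
time_s: 20.35
ee_pos: [0.4472, 0.1588, 0.0323]
ee_rot: [0.985, 0.17, 0.001, -0.0]
ft_force: [-0.4, 0.9, -0.1]
width: 0.0661
grip_force: 0.0
time_s: 21.1
ee_pos: [0.4464, 0.1588, 0.0313]
ee_rot: [0.985, 0.17, 0.001, -0.0]
ft_force: [-0.2, -0.0, 5.2]
width: 0.0435
grip_force: 15.0
```

```bash
python3 -m handwheel '[{"tx":0,"ty":0,"tz":0.05,"ax":0,"ay":0,"az":0,"grip":0.35},{"tx":0,"ty":0,"tz":0.1,"ax":0,"ay":0,"az":0,"grip":0.35},{"tx":0.05,"ty":-0.03,"tz":0.1,"ax":0,"ay":0,"az":0,"grip":0.35},{"tx":0.1,"ty":-0.06,"tz":0.1,"ax":0,"ay":0,"az":0,"grip":0.35},{"tx":0.139,"ty":-0.089,"tz":0.1,"ax":0,"ay":0,"az":0,"grip":0.35},{"tx":0.139,"ty":-0.089,"tz":0.1,"ax":0,"ay":0,"az":0,"grip":0.35},{"tx":0.139,"ty":-0.089,"tz":0.1,"ax":0,"ay":0,"az":0,"grip":0.35},{"tx":0.139,"ty":-0.089,"tz":0.1,"ax":0,"ay":0,"az":0,"grip":0.35}]' 15
python3 -m handwheel '[{"tx":0,"ty":0,"tz":-0.05,"ax":0,"ay":0,"az":0,"grip":0.35},{"tx":0,"ty":0,"tz":-0.085,"ax":0,"ay":0,"az":0,"grip":0.35},{"tx":0,"ty":0,"tz":-0.097,"ax":0,"ay":0,"az":0,"grip":0.35},{"tx":0,"ty":0,"tz":-0.1,"ax":0,"ay":0,"az":0,"grip":0.35},{"tx":0,"ty":0,"tz":-0.101,"ax":0,"ay":0,"az":0,"grip":0.35},{"tx":0,"ty":0,"tz":-0.101,"ax":0,"ay":0,"az":0,"grip":0.35}]' 15
```

```text
time_s: 22.1
ee_pos: [0.5564, 0.0882, 0.1103]
ee_rot: [0.985, 0.171, -0.0, -0.0]
ft_force: [0.6, 0.0, -0.3]
width: 0.0436
grip_force: 15.0
time_s: 22.85
ee_pos: [0.5577, 0.0878, 0.0309]
ee_rot: [0.985, 0.17, 0.001, -0.0]
ft_force: [-0.8, 1.6, 1.5]
width: 0.0436
grip_force: 15.0
```

Position is good with light contact. I'll release, rise and retreat toward the robot at height to look.

```bash
python3 -m handwheel '[{"tx":0,"ty":0,"tz":0,"ax":0,"ay":0,"az":0,"grip":0.6},{"tx":0,"ty":0,"tz":0,"ax":0,"ay":0,"az":0,"grip":0.75},{"tx":0,"ty":0,"tz":0,"ax":0,"ay":0,"az":0,"grip":0.75},{"tx":0,"ty":0,"tz":0.06,"ax":0,"ay":0,"az":0,"grip":0.75},{"tx":0,"ty":0,"tz":0.13,"ax":0,"ay":0,"az":0,"grip":0.75},{"tx":-0.05,"ty":-0.05,"tz":0.2,"ax":0,"ay":0,"az":0,"grip":0.75},{"tx":-0.1,"ty":-0.1,"tz":0.27,"ax":0,"ay":0,"az":0,"grip":0.75},{"tx":-0.15,"ty":-0.13,"tz":0.33,"ax":0,"ay":0,"az":0,"grip":0.75}]' 15
python3 -m handwheel '[{"tx":-0.1,"ty":-0.03,"tz":0.06,"ax":0,"ay":0,"az":0,"grip":0.75},{"tx":-0.1,"ty":-0.03,"tz":0.06,"ax":0,"ay":0,"az":0,"grip":0.75},{"tx":-0.1,"ty":-0.03,"tz":0.06,"ax":0,"ay":0,"az":0,"grip":0.75},{"tx":-0.1,"ty":-0.03,"tz":0.06,"ax":0,"ay":0,"az":0,"grip":0.75}]' 15
python3 - <<'E'
from h import *
a=cap('wrist','w10');b=cap('side','side2');print(readout.observe()['ee_pos'],proj('w10',(.608,-.1693,0)),proj('w10',(.557,.0867,.032)))
cv2.imwrite('pics/fin.png',np.hstack([cv2.resize(a,(440,330)),cv2.resize(b[120:420,180:540],(360,300)) if 0 else cv2.resize(b[140:415,180:480],(360,330))])[:,:,::-1])
E
```

```text
time_s: 23.85
ee_pos: [0.4577, -0.0018, 0.2675]
ee_rot: [0.985, 0.17, 0.0, 0.0]
ft_force: [0.9, -1.4, 0.2]
width: 0.0657
grip_force: 0.0
time_s: 24.35
ee_pos: [0.3793, -0.0248, 0.3135]
ee_rot: [0.985, 0.17, -0.0, -0.0]
ft_force: [0.7, -0.8, 0.3]
width: 0.0658
grip_force: 0.0
[ 0.37933593 -0.02461681  0.3127686 ] [545.17360959  19.31897076] [272.45954362 -36.5595547 ]
```

View pics/fin.png

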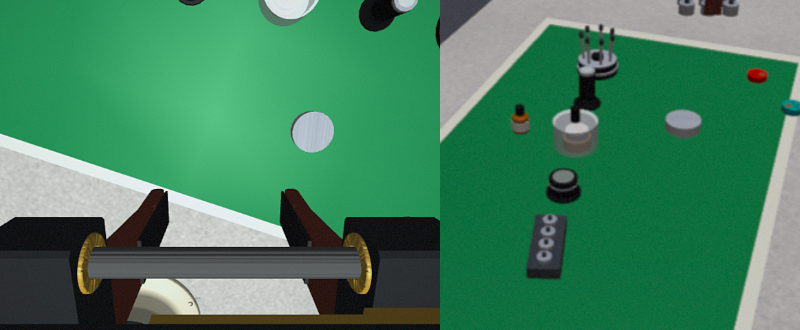

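The side view shows everything standing: cover flat over block and movement at crop (575,135), tall loupe (587,88), short loupe (563,183), tin (683,122), bottle (520,120). One numeric check of the two loupes, with no more pictures.

```bash
python3 - <<'E'
from h import *
cap('top','top3')
for f in('side2','top3'):
    im=cv2.imread(f'pics/{f}.png');hsv=cv2.cvtColor(im,cv2.COLOR_BGR2HSV)
    g=(((hsv[:,:,0]>45)&(hsv[:,:,0]<85)&(hsv[:,:,1]>100))==0).astype(np.uint8); n,l,s,c=cv2.connectedComponentsWithStats(g)
    for nm,p,z in(('short',(.5575,.0870),.012),('tall',(.6085,-.1690),.01),('tin',(.4265,-.150),.01),('bottle',(.688,-.0495),.02)):
        u,v=proj(f,(*p,z));i=l[int(v),int(u)];print(f,nm,(u.round(1),v.round(1)),s[i],c[i].round(1),ray(f,*c[i],z)[:2].round(4))
E
```

```text
side2 short (np.float64(281.8), np.float64(295.2)) [269 281  28  28 588] [282.4 294.4] [0.5573 0.0844]
side2 tall (np.float64(302.6), np.float64(223.0)) [     0      0    640    480 218260] [332.9 200.2] [ 0.5765 -0.2891]
side2 tin (np.float64(381.9), np.float64(242.5)) [368 231  30  24 589] [382.1 242.5] [ 0.4261 -0.1501]
side2 bottle (np.float64(246.4), np.float64(240.6)) [239 228  16  24 276] [246.6 240.9] [ 0.6871 -0.0487]
top3 short (np.float64(266.9), np.float64(220.5)) [     0      0    640    480 222204] [326.9 241. ] [ 0.5174 -0.0364]
top3 tall (np.float64(391.4), np.float64(199.5)) [   70   109   469   265 83130] [296.9 236.1] [0.5267 0.025 ]
top3 tin (np.float64(382.7), np.float64(286.8)) [     0      0    640    480 222204] [326.9 241. ] [ 0.5178 -0.0364]
top3 bottle (np.float64(334.6), np.float64(160.1)) [327 153  16  17 205] [334.6 160.6] [ 0.6868 -0.0494]
```

```bash
python3 -c "
from workcell import robot
print(robot.finish_job())"
```

```text
the job is handed in; nothing more can be done
None
```

Job handed in after about 24 s of robot time: the movement is gears up on the block under the cover, both loupes stand at their midpoints, and the tin and bottle were left alone; the final check measured the short loupe, tin and bottle, while the tall loupe's spot rests on the arm's reading at release and a look at the side view.

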